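Pass a vial rack through the stop gate of a transfer track

TASK

The rack of glass vials waits in the transfer track in front of a sprung stop gate. Press the gate's long finger bar down with one fingertip and keep it down while the other fingertip pushes the rack over the sunken gate and up to the end stop; let the bar up only once the rack is wholly past, so that the gate rises behind it. Only press and push: nothing is gripped or lifted, the vials stay upright in the rack, and the jars and the cup beside the track stay where they are.

Things in the scene. Friction and masses are not known exactly. Their poses are not given: they have to be found in the camera images.
- track: Fixed track on the bench: straight open-topped chute, aluminium bed with thin steel rails, dark base plate 290 x 112 mm. Origin on the bench top under the chute's centre line at the gate. x = push direction along the chute, z up, finger bar on the +y side. Chute inner width 52 mm (y -26 to +26), rails 3 mm thick, rail tops at z = 40 mm, flared mouth ends at x = -171 mm.
- gate_slot (a point): Point on the chute floor, on its centre line, at the gate: 30 mm above the bench, track x = 0. Axes as the track's. The floor runs level from x = -150 to +104 mm, broken only by the cross slot (x = -8 to +4 mm) in which the gate's blade, a 3 mm steel plate across the whole chute, rises and sinks.
- end_stop_face (a point): Centre of the end stop's face at floor level, track x = +86, y = 0, z = 30 mm. The stop is an aluminium block across the chute, 12 mm thick, top 26 mm above the chute floor. With the rack against it, the rack's origin is at track x = +52 mm and the rack's rear face 18 mm past the gate.
- stop_gate (a joint): Hinge of the gate. 0 = raised: the blade stands 10.5 mm above the chute floor and the rack cannot push it open. 0.135 rad = finger bar fully down on its stop: blade 4 mm below the floor (flush at 0.096). Axis along the track's y at x = +110, z = 16 mm, beyond the gate. A spring raises it: held fully down it takes about 1 N at the bar's free end, 2.5 N abreast of the blade.
- finger_bar (a point): The gate's flat bar, 24 mm wide, outside the +y rail, centre line at track y = +47 mm. This point lies on its top face abreast of the blade; along the bar the top face runs from x = -165 mm (free end, rounded) to +113 mm. Raised, it slopes up to the free end (top 51 mm above the bench at the blade, 73 mm at the free end). Fully down it is level, top 36 mm above the bench, 6 mm above the chute floor.
- rack: Loose grey plastic vial rack, 68 mm long (x), 48 mm wide, 24 mm high, about 0.16 kg, six vial holes (2 x 3), standing in the chute with its x axis along the track's x, 9 to 33 mm short of the gate. Origin at the centre of its underside. Its rear (-x) face is flat; with a fingertip resting on the lowered bar, the other fingertip at the same height meets this face 6 mm above the floor.
- vial_a: Capped glass vial, 15 mm across, 42 mm tall, standing loose in the rack (in a hole 18 mm deep, its cap's top 48 mm above the chute floor); origin at the centre of its underside, z up.
- vial_b: As vial_a, another hole of the rack.
- vial_c: As vial_a, another hole of the rack.
- vial_d: As vial_a, another hole of the rack.
- jar_large: Bystander: screw-cap jar 40 mm across, 42 mm tall, on the bench on the track's -y side. Origin at the centre of its underside.
- jar_small: Bystander: screw-cap jar 34 mm across, 36 mm tall, on the bench on the track's -y side. Origin at the centre of its underside.
- cup: Bystander: clear plastic cup 70 mm across, 33 mm tall, on the bench on the track's -y side. Origin at the centre of its underside.

How it is judged:
By the outcome, as a careful person would: the job done as asked, in the order asked, and still so for the second after the job is handed in, with the robot touching nothing.
It also fails if it takes over 38 s, if anything falls off the work surface, if the arm or the gripper's body presses on something with over 40 N, if the wrist force passes 120 N, or if a joint passes its speed limit or range.

ROBOT

A 6-joint arm with a two-finger parallel gripper is mounted at the origin on a cart in front of the work surface, level with it; the furniture and walls round the work are solid. World frame = base frame: x ahead of the robot, y to its left, z up, the work surface at z = 0. Lengths are in m, angles in rad, forces in N, time in s.
With the tool pointing down it reaches from about 0.425 to 0.95 m from the base axis. Payload 14.7 kg.
Tool frame: the origin (TCP) lies between the finger pads; the fingertips stand tcp_to_tips ahead of it and the grasp point (between the pads) is the TCP (tcp_to_tips is the distance from the TCP to the fingertips, in m); z points along the fingers, y is the line along which they close (so a half turn about z gives the same grasp; the last joint's range is limited). The gripper opens to 85 mm and grips with 20 to 120 N. Pads are 22 mm wide; open, the fingers measure 114 mm over their backs; the gripper's body (76 mm by 85 mm) begins 54 mm behind the grasp point. The pads swing forward as they close: fully open they stand 13 mm farther back than shut.
Start: joints at [-1.174, 0.48, 1.596, -0, 1.065, -0.047], TCP at [0.279, -0.587, 0.25] pointing down, gripper open.
Joint ranges: [-2.75, 2.75], [-0.82, 2.05], [0.23, 2.67], [-1.56, 4.7], [0.09, 2.69], [-2.92, 2.92]. Speed limits (rad/s): [1.89, 1.89, 2.39, 3.01, 3.01, 3.01].

INTERFACE

Orientations are given as [roll, pitch, yaw] about the fixed x, y, z axes, in that order (R = Rz(yaw) Ry(pitch) Rx(roll)).
In Python, from bench import move_to, move_l, movej, gripper_to, dwell, inverse_kinematics, get_image, camera_model, PlanningError, hand_in, read_t, read_joints, read_dq, read_effort, read_tcp_pos, read_ee_rot, read_wrist_force, read_moment, read_grip_width, read_grip_force, tcp_to_tips gives the robot as it stands. The module is installed in compiled form; this text tells all that it offers. Calls block until the motion is done:
- move_to(position, orientation): joint-space move of the TCP to a pose.
- move_l(position, rot=None, max_speed=0.15): straight line of the TCP; rot=None keeps the orientation; max_speed is the mean speed in m/s.
- movej(angles): joint-space move.
- gripper_to(opening, newtons=None): finger opening in m; newtons is the grip in N (None keeps the last); returns when the fingers have stopped.
- dwell(seconds).
- inverse_kinematics(position, orientation): joint angles nearest the present ones, or None.
- get_image(name): name is "scene" or "side" or "wrist"; returns the picture (384x512x3 uint8, blue, green, red); there is no depth.
- camera_model(name): a dict with "camera_matrix" (3x3 intrinsics, pixels), "R" (3x3) and "t" (3): a world point X has camera coordinates R X + t. Camera axes: x right, y down, z forward; pixel columns grow to the right and rows downward; lengths in m; the calibration is good to about 2 mm. A picture is of the moment at which its call begins: read the wrist's pose just before it. camera_model takes no time and is no camera call; for the wrist camera it gives the pose at the moment of the call.
A pose or a line that the arm cannot do raises PlanningError and nothing moves.
- hand_in(): hands the job in; it is judged then, once.
Readings, each from a call of its own:
- read_t(): time.
- read_joints(): joint angles.
- read_dq(): joint speeds.
- read_effort(): joint torques, N m.
- read_tcp_pos(): TCP position.
- read_ee_rot(): TCP orientation.
- read_wrist_force(): force on the tool from outside, world axes, zero at the start.
- read_moment(): the same for the moment, N m.
- read_grip_width(): finger opening in m.
- read_grip_force(): force on a finger pad.
Only numpy, scipy, OpenCV 4.12 (cv2) and the standard library are available. Lean on these libraries where they do the work, as an engineer would, in place of code of your own. Each camera call takes 0.05 s, during which the arm holds its last target. There are 200 camera calls.

## Working session

There is one attempt and no reset: what is moved stays moved. The work goes in short steps, each a Python script; the robot and the scene stay as the last script left them, time stands still between calls to the robot, and variables do not carry over. Pictures are saved under pics/ and viewed, at most 10 in all, crops included, and the job is handed in when it is done.

```bash
mkdir -p pics
python3 - <<'E'
from bench import *
import cv2
for n in("scene","side"):
    cv2.imwrite(f"pics/{n}0.png",cv2.resize(get_image(n),(800,600),interpolation=cv2.INTER_CUBIC))
    m=camera_model(n);print(n,m["camera_matrix"],m["R"],m["t"])
print(tcp_to_tips,read_t(),read_ee_rot(),read_grip_width())
E
```

```text
scene [[363.88992931   0.         252.46531258]
 [  0.         363.88992931 187.0541234 ]
 [  0.           0.           1.        ]] [[-0.6721704  -0.74024648 -0.01490316]
 [-0.5104908   0.47793536 -0.71482651]
 [ 0.53627055 -0.47287729 -0.69914302]] [0.36433677 0.37463825 0.52574152]
side [[466.48089355   0.         256.28711954]
 [  0.         466.48089355 189.50975525]
 [  0.           0.           1.        ]] [[ 0.99182495 -0.12666329  0.01548167]
 [-0.07573451 -0.68194826 -0.7274688 ]
 [ 0.10270129  0.7203492  -0.68596608]] [-0.60616992  0.03767546  0.89204132]
0.019 0.1 [-3.14056672e+00 -4.05498733e-05  4.43807512e-01] 0.08564097494120829
```

View pics/scene0.png

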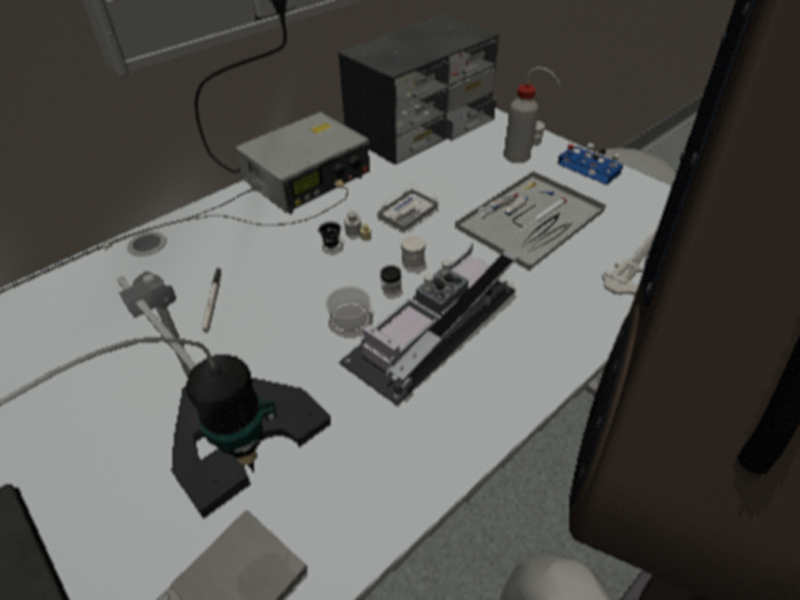

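View pics/side0.png

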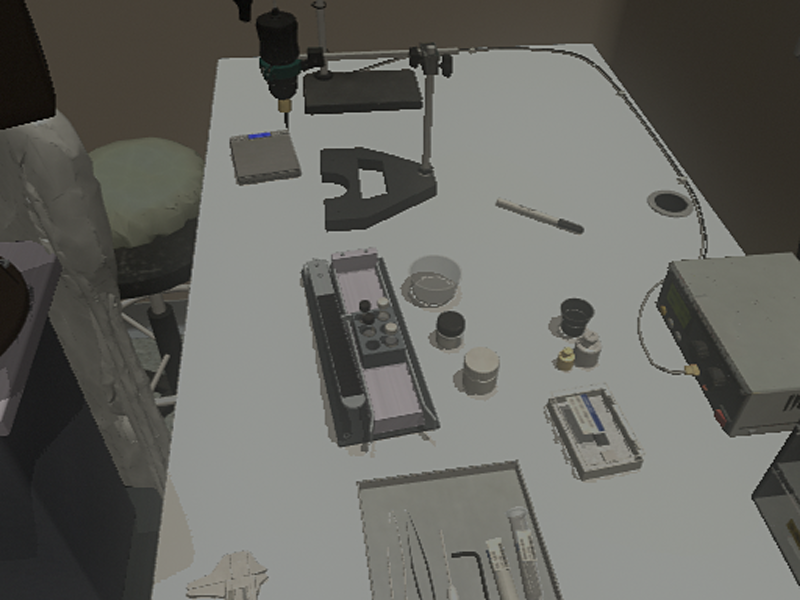

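The side view shows the track at about (305–435, 250–445), with the end stop at the top (push direction is about world +y) and the bar on the robot side. I'll crop it for corner positions.

Run:
```python
from bench import *
import cv2
a=get_image("side")[150:300,185:310]; cv2.imwrite("pics/side1.png",cv2.resize(a,None,fx=4,fy=4,interpolation=cv2.INTER_CUBIC)*1)
a=get_image("scene")[150:265,210:340]; cv2.imwrite("pics/scene1.png",cv2.resize(a,None,fx=5,fy=5,interpolation=cv2.INTER_CUBIC))
```

```text
(no output)
```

View pics/side1.png

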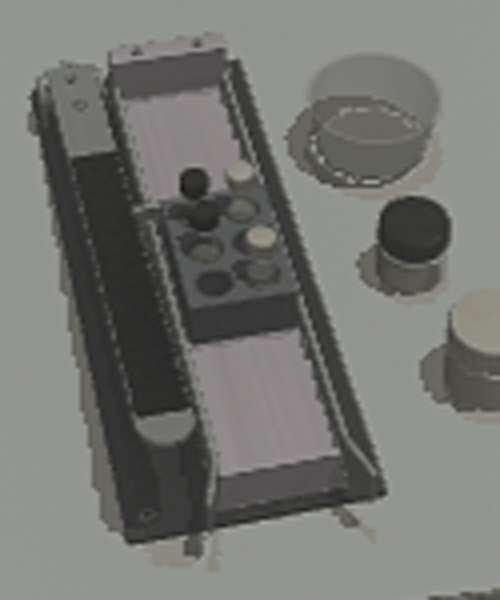

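View pics/scene1.png

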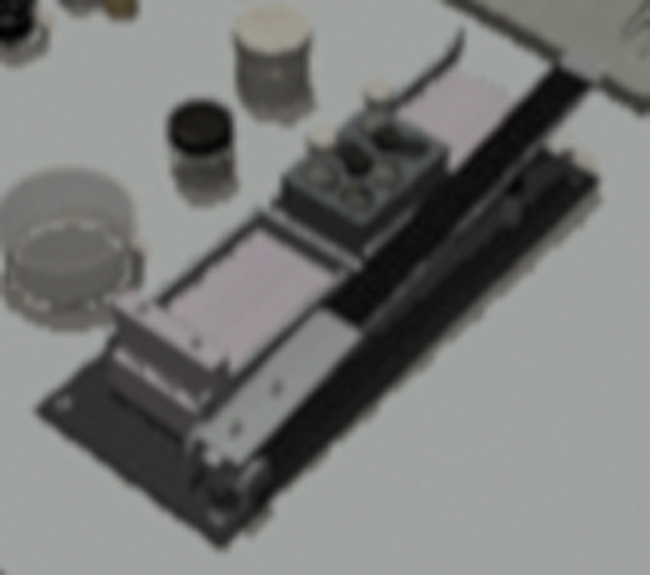

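```bash
cat > loc.py <<'E'
from bench import *
import numpy as np
from scipy.optimize import least_squares
M={n:camera_model(n) for n in("side","scene")}
def proj(n,X):
    m=M[n]; c=m["camera_matrix"]@(m["R"]@X+m["t"]); return c[:2]/c[2]
S=lambda u,v:np.array([185+u/4-.375,150+v/4-.375])
C=lambda u,v:np.array([210+u/5-.4,150+v/5-.4])
P=[("side",(-150,26,30),S(220,473)),("side",(-150,-26,30),S(343,458)),
("side",(86,26,30),S(122,102)),("side",(86,-26,30),S(232,88)),
("side",(-165,47,73),S(167,442)),("scene",(-165,47,73),C(598,75)),
("scene",(-2,-26,40.5),C(262,208)),("scene",(-2,26,40.5),C(355,263))]
def T(p,X):
    c,s=np.cos(p[2]),np.sin(p[2]); X=np.array(X)/1000
    return np.array([p[0]+c*X[0]-s*X[1],p[1]+s*X[0]+c*X[1],X[2]])
f=lambda p:np.concatenate([proj(n,T(p,X))-q for n,X,q in P])
r=least_squares(f,[.6,0,1.57],x_scale=[.1,.1,.1],loss="soft_l1")
if __name__=="__main__":
    print(r.x,np.degrees(r.x[2]));print(f(r.x).reshape(-1,2).round(1))
    for n,y,z,q in[("side",24,54,S(192,310)),("side",-24,54,S(297,290)),("side",24,30,S(190,342)),("side",-24,30,S(302,327))]:
        g=least_squares(lambda a:proj(n,T(r.x,(100*a[0],100*a[1],z)))-q,[-.8,0]);print("rack rear",g.x*100)
    c,s=np.cos(r.x[2]),np.sin(r.x[2])
    for x in(-125,7):
        for dyaw in(0,np.pi): print(x,T(r.x,(x,23.5,0)),inverse_kinematics(T(r.x,(x,23.5,80)),[np.pi,0,r.x[2]+dyaw]))
E
python3 loc.py
```

```text
[ 0.56417953 -0.07533405  1.66703544] 95.5140952412292
[[-0.9  0.3]
 [-0.8 -1.3]
 [ 0.6 -0.4]
 [-1.4 -0.4]
 [ 0.6  1. ]
 [ 0.3 -5.1]
 [ 0.1 -0.5]
 [-1.3 -0.7]]
rack rear [-80.56949446  22.64590448]
rack rear [-78.58017143 -23.9023857 ]
rack rear [-77.47809517  23.4235618 ]
rack rear [-79.16764018 -26.50757358]
-125 [ 0.55279961 -0.20201375  0.        ] [-4.01865725e-01  6.12912139e-01  1.87584570e+00 -4.44089210e-16
  6.52834817e-01 -4.98104842e-01]
-125 [ 0.55279961 -0.20201375  0.        ] [-4.01865725e-01  6.12912139e-01  1.87584570e+00 -4.44089210e-16
  6.52834817e-01  2.64348781e+00]
7 [ 0.54011564 -0.07062457  0.        ] [-1.85674867e-01  5.70718616e-01  1.97844020e+00 -4.44089210e-16
  5.92433834e-01 -2.81913984e-01]
7 [ 0.54011564 -0.07062457  0.        ] [-1.85674867e-01  5.70718616e-01  1.97844020e+00 -4.44089210e-16
  5.92433834e-01  2.85967867e+00]
```

Fit residuals are about 1 px. The one outlier is the scene-camera bar tip, where the grey end blends into the tray behind it. The rack's rear is at x≈-79, inside the stated range. Moving above the start point with the fingers set.

Run:
```python
from loc import *
import cv2
yaw=r.x[2]
gripper_to(0.033)
print(read_t(),read_grip_width())
move_to(T(r.x,(-112,23.5,135+19)),[np.pi,0,yaw])
print(read_t(),read_tcp_pos(),read_wrist_force())
m=camera_model("wrist"); M["wrist"]=m
a=get_image("wrist"); 
b=cv2.resize(a,(800,600),interpolation=cv2.INTER_CUBIC)
for X in[(-150,26,30),(-150,-26,30),(-79,24,54),(-79,-24,54),(-165,47,73),(0,26,40),(0,-26,40),(86,26,56),(86,-26,56)]:
    u=proj("wrist",T(r.x,X))*800/512; cv2.circle(b,tuple(int(i) for i in u),4,(0,0,255),1)
cv2.imwrite("pics/w0.png",b)
a=get_image("side")[100:300,160:360]; cv2.imwrite("pics/side2.png",cv2.resize(a,(600,600),interpolation=cv2.INTER_CUBIC))
```

```text
0.7583 0.03293899348813408
2.55 [ 0.5515444  -0.19003471  0.15418818] [-0.87650748 -0.21955727 -0.56166692]
```

View pics/w0.png

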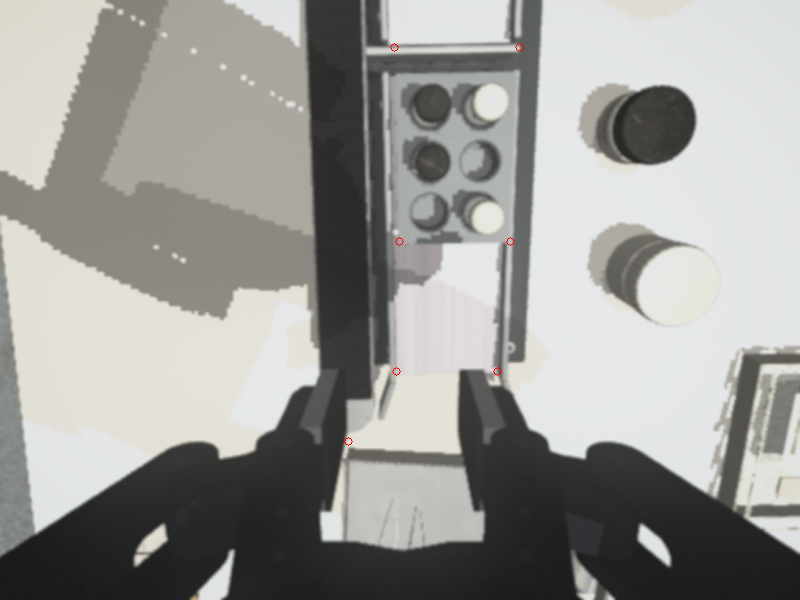

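View pics/side2.png

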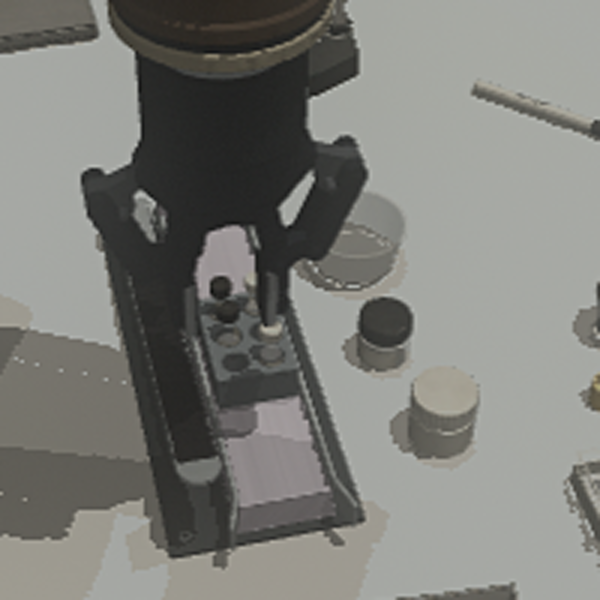

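The wrist overlay matches the rack (rear edge row ~242), the blade (row ~47) and the rails to 1–3 mm. Fingers at columns 320–345 and 460–485 show tips about 7 mm thick, so I'll open a little wider and lower onto the bar with force checks.

Run:
```python
from loc import *
gripper_to(0.042)
P=lambda x,z:T(r.x,(x,23.5,z+19))
move_l(P(-110,72),max_speed=.1)
f0=read_wrist_force(); print(f0,read_t())
move_l(P(-110,43),max_speed=.05)
print(read_wrist_force()-f0)
for z in np.arange(41,33.9,-1):
    move_l(P(-110,z),max_speed=.03); dwell(.1)
    f=read_wrist_force()-f0
    print(z,f.round(2),(read_tcp_pos()[2]-.019).round(4),read_t())
    if f[2]>4: break
import cv2
a=get_image("side")[150:300,185:335]; cv2.imwrite("pics/side3.png",cv2.resize(a,(600,600),interpolation=cv2.INTER_CUBIC))
```

```text
[ 0.22755425 -0.51804329  0.32821944] 3.6917
[-0.58075076  1.08407449  0.92015326]
41.0 [-0.19  1.02  0.06] 0.0412 4.775
40.0 [-0.09 -0.5   0.26] 0.04 5.125
39.0 [0.77 0.14 0.58] 0.039 5.475
38.0 [ 0.2  -0.01 -0.29] 0.038 5.825
37.0 [-0.29  0.69  0.44] 0.037 6.175
36.0 [0.91 0.87 0.43] 0.036 6.525
35.0 [0.27 0.94 1.53] 0.035 6.875
34.0 [-0.63 -0.38  1.46] 0.034 7.225
```

View pics/side3.png

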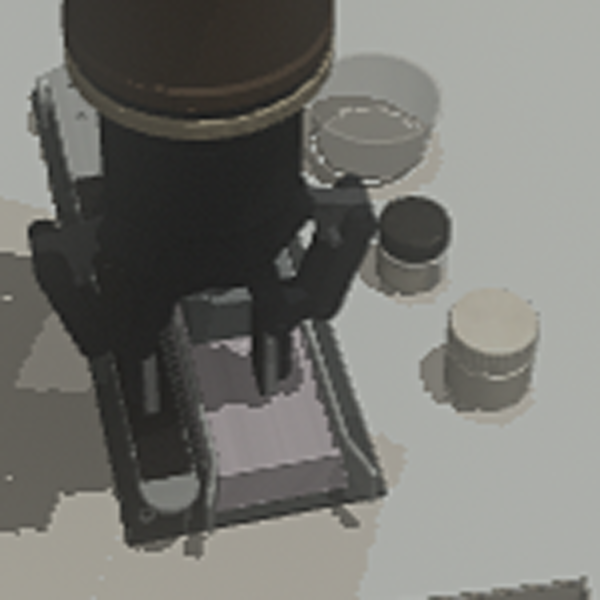

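The side view shows the bar finger on the lowered bar (~(150,410)) and the other finger inside the chute (~(270,390)) behind the rack. The stop hasn't been felt yet, since the tips sit higher when partly open. Continuing down with averaged force readings.

Run:
```python
from loc import *
P=lambda x,z:T(r.x,(x,23.5,z+19))
F=lambda:np.mean([(dwell(.02),read_wrist_force())[1] for _ in range(8)],0)
for z in np.arange(33,25.9,-1):
    move_l(P(-110,z),max_speed=.03)
    f=F(); print(z,f.round(2),(read_tcp_pos()[2]-.019).round(4),read_t())
    if f[2]>5: break
```

```text
33.0 [-0.67 -1.22  6.63] 0.0332 7.6583
```

```bash
cat > push.py <<'E'
from loc import *
P=lambda x,z:T(r.x,(x,23.5,z+19))
c,s=np.cos(r.x[2]),np.sin(r.x[2])
def F():
    f=np.mean([(dwell(.02),read_wrist_force())[1] for _ in range(6)],0); return f@[c,s,0],f@[-s,c,0],f[2]
z=33.2
def go(x,v):
    global z
    move_l(P(x,z),max_speed=v); f=F()
    print(x,round(z,1),np.round(f,2),round(read_t(),2))
    if f[2]>5: z+=.2
    if f[2]<2.5: z-=.2
    return f
E
python3 - <<'E'
from push import *
for x,v in[(-95,.04),(-85,.015),(-60,.03),(-35,.03),(-10,.03)]:
    f=go(x,v)
    if f[0]<-8: print("stuck");break
import cv2
a=get_image("side")[120:270,185:335]; cv2.imwrite("pics/side4.png",cv2.resize(a,(600,600),interpolation=cv2.INTER_CUBIC))
E
```

```text
-95 33.2 [ 2.02 -1.4   5.68] 8.28
-85 33.4 [-3.13 -0.79  5.43] 9.2
-60 33.6 [-1.43 -0.68  5.86] 10.28
-35 33.8 [-1.59 -1.04  5.49] 11.37
-10 34.0 [-0.34 -1.18  5.51] 12.45
```

View pics/side4.png

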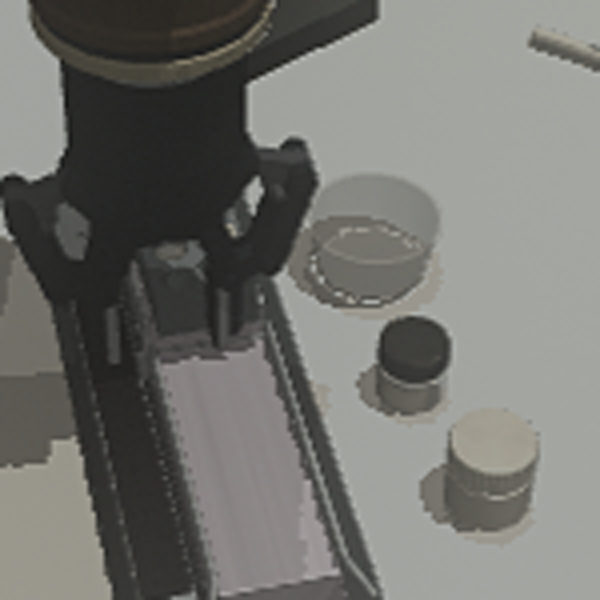

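The side view shows the rack carried over the sunken gate with the finger at its rear (~(220,340)); jars and cup are untouched. Pushing on to the stop.

Run:
```python
from push import *
import push; push.z=34.0
go(0,.02)
for x in np.arange(2,16,1.5):
    f=go(x,.015)
    if f[0]<-6: break
import cv2
a=get_image("side")[100:250,165:315]; cv2.imwrite("pics/side5.png",cv2.resize(a,(600,600),interpolation=cv2.INTER_CUBIC))
```

```text
0 34.0 [-1.89 -0.44  5.87] 13.25
2.0 34.2 [-0.84 -0.74  3.87] 13.63
3.5 34.2 [-1.76 -0.48  3.73] 13.98
5.0 34.2 [-1.34 -0.45  3.13] 14.33
6.5 34.2 [-11.97   2.04   3.16] 14.68
```

View pics/side5.png

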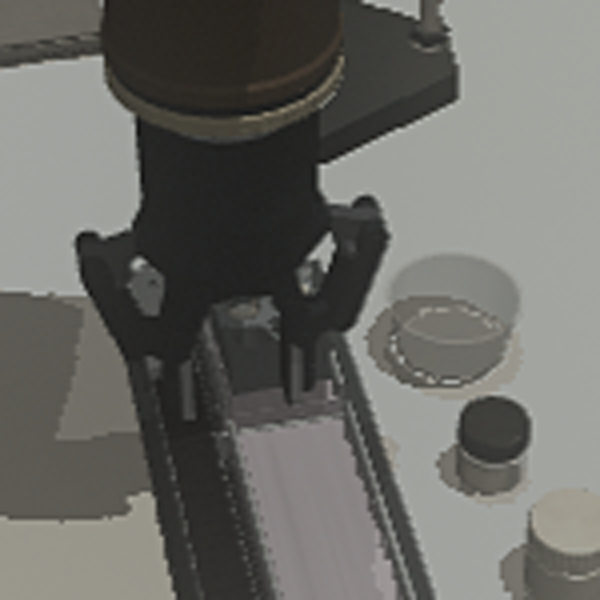

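At x=6.5 (expected 7) the push force jumped to 12 N, so the rack is on the end stop. Backing off slightly, then letting the bar up slowly.

Run:
```python
from push import *
import push,cv2; push.z=34.2
go(5.3,.02)
move_l(P(5.3,60),max_speed=.04)
move_l(P(5.3,150),max_speed=.1)
move_l(P(-110,170),max_speed=.15); dwell(.3)
print(read_t())
a=get_image("side")[140:290,175:325]; b=get_image("wrist")
cv2.imwrite("pics/fin.png",np.hstack([cv2.resize(a,(400,400),interpolation=cv2.INTER_CUBIC),cv2.resize(b[:,56:440],(400,400))]))
```

```text
5.3 34.2 [-2.69  1.02  4.  ] 15.08
18.1583
```

View pics/fin.png

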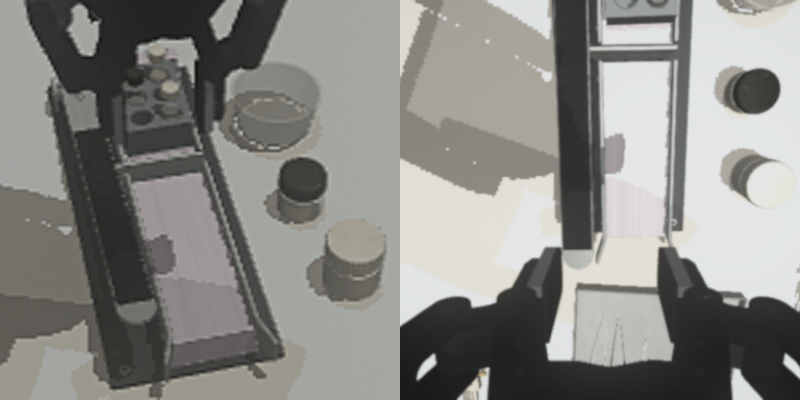

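The gate is up at (165,160), behind the rack. The rack is at the end stop with its vials upright, and the bystanders are in place.

```bash
python3 -c "
from bench import *
print(hand_in(),read_t())"
```

```text
the job is handed in; nothing more can be done
the job is handed in; nothing more can be done
```

The job is handed in. The rack was pushed over the held-down gate to the end stop and the gate rose behind it, with the vials upright and the jars and cup unmoved in the last pictures, at about 18 s of the 38 s allowed.

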